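# Prime and start the clinic's backup generator from the laboratory bench

### The arm

A 6-joint arm with a two-finger parallel gripper is mounted at the origin on the work surface. World frame = base frame: x ahead of the robot, y to its left, z up, the work surface at z = 0. Lengths are in m, angles in rad, forces in N, time in s.
With the tool pointing down it reaches from about 0.275 to 0.85 m from the base axis. Payload 5.2 kg.
Tool frame: the origin (TCP) lies at the very end of the fingers, on their centre line; the grasp point (between the pads) lies 19 mm behind it; z points along the fingers, y is the line along which they close (so a half turn about z gives the same grasp; the last joint's range is limited). The gripper opens to 85 mm and grips with 20 to 120 N. Pads are 22 mm wide; open, the fingers measure 114 mm over their backs; the gripper's body (76 mm by 85 mm) begins 54 mm behind the grasp point. The pads swing forward as they close: fully open they stand 13 mm farther back than shut.
Start: joints at [-1.375, 0.259, 1.535, -0, 1.348, -0.203], TCP at [0.214, -0.507, 0.209] pointing down, gripper open.
Joint ranges: [-3.14, 3.14], [-0.91, 2.08], [0.19, 2.58], [-1.22, 4.36], [0.22, 2.71], [-3.12, 3.12]. Speed limits (rad/s): [2.57, 2.57, 3.14, 3.14, 3.14, 3.14].

### API

Orientations are given as a rotation vector (axis times angle).
In Python, from cell import env gives the robot as it stands.
- The arm moves only by the shell command python3 -m creep 'ROWS' [FORCE]. ROWS is a JSON object of lists of equal length, an entry for each row: "turn": the turn, a rotation vector about the world's x, y, z in units of 180 degrees (1.0 is 180 degrees), a list of three; "offset": the shift along the world's x, y, z in units of 15 cm (1.0 is 15 cm), a list of three; "grip": the closure, from 0 (fully open) to 1 (shut). In form: {"turn": [[rx, ry, rz], ...], "offset": [[tx, ty, tz], ...], "grip": [grip, ...]}. A call has 1 to 10 rows; each row is the pose to reach, as a shift and turn from the pose commanded when the call began, turning the shorter way round; what a row does not reach only later rows make up. A row lasts 1/8 s, in which the tool goes at most 62.5 mm and 10.7 degrees, less where a joint would pass 70% of its speed; a pose out of reach is approached as far as the arm can. A call with a number of a shift or a turn outside -1 to 1 is refused whole. A call with a gripper value outside its range is refused whole. The fingers move at their own pace and stop on an object; FORCE is the grip in N (left out, the last holds). Time passes only in rows, so rows that repeat a pose let the fingers close. It gives the time, the measured TCP pose, the force, the opening and the grip force at its end, in the units of the state.
- env.read_state(): the state, without advancing time (a new reading comes with each control period).
- env.snapshot(name): name is "side" or "top"; returns a dict with "img" (420x560x3 uint8, blue, green, red), "range_z" (420x560 float32, m along the optical axis (not along the pixel's ray), 0 where there is no reading), "mtx" (3x3 intrinsics, pixels), "dist" ([k1, k2, p1, p2, k3] as OpenCV has them; the pictures are not rectified), "rvec" (rotation vector, rad) and "tvec" (3), from world to camera coordinates, as OpenCV has them. Camera axes: x right, y down, z forward; pixel columns grow to the right and rows downward; lengths in m; the calibration is good to about 2 mm. A picture is of the moment at which its call begins.
- env.job_done(): hands the job in; it is judged then, once.
The state is a dict: "clock": time; "q": joint angles; "qvel": joint speeds; "tau": joint torques, N m; "tool_pos": TCP position; "tool_rot": TCP orientation; "ft_force": force on the tool from outside, world axes, zero at the start; "torque": the same for the moment, N m; "finger_gap": opening from 0.0 (shut) to 1.0 (fully open); "grasp_force": force on a finger pad.
Only numpy, scipy, OpenCV 4.12 (cv2) and the standard library are available. Lean on these libraries where they do the work, as an engineer would, in place of code of your own. Each camera call takes 0.05 s, during which the arm holds its last target. There are 200 camera calls.

### The job

The mains is off and the microscope has no light: first prime the backup generator's fuel by pumping the red-gripped hand lever through full strokes, letting it spring right up after each, until the gauge needle stands in the green. Only then turn the yellow start key clockwise as far as it goes, hold it there a moment, and let it spring back to where it was. Leave the brown dropper bottle, the white tub and the slide box standing where they are.

Things in the scene. Friction and masses are not known exactly. Their poses are not given: they have to be found in the camera images.
- pump: Priming pump bolted to the bench: blue housing 120 x 120 mm, top at 118 mm, an upward-facing round gauge (rim at 136 mm) on it, on a dark base plate 230 x 140 x 12 mm. x points from the lever towards the housing, z up; origin on the bench, housing centre at x = +80 mm.
- lever_hinge (a point): Hinge of the pump lever, 110 mm above the bench, at x = +5 mm in the pump's frame. The lever swings in the pump's x-z plane.
- lever_grip (a point): Point on the axis of the lever's round red grip, 170 mm from the hinge. The grip is 26 mm thick and about 120 mm long (from 109 to 231 mm from the hinge), on a steel rod 16 mm thick. The lever points from the hinge towards the pump's -x, at rest 0.35 rad above level.
- pump_lever (a joint): Angle of the lever: 0 at rest (up, on its stop), growing as it is pushed down to its lower stop at 0.6 rad (then 0.25 rad below level). A spring lifts it: pushing at lever_grip takes about 7 N at the top and 14 N at the bottom. It returns by itself when let go.
- gauge_needle (a joint): Red needle on the pump's white dial, turning clockwise seen from above: 0 empty (starts at 0 to 0.9), green zone 2.35 to 2.85 rad. Each full stroke (lever down past 0.55, then up below 0.08) adds up to 0.6 rad, mostly 0.5, as the lever goes down, and then sinks by 0.05 at most. Short strokes may add nothing. It stops rising at about 2.6: extra strokes do no harm. Four or five strokes do.
- console: Start console bolted to the bench: grey box 130 x 150 x 60 mm on a stand, its black panel sloping 38 degrees from level, facing the console's -x and up. Origin on the bench; x points away from the side the panel faces, z up. Panel centre at x = -48 mm, z = 114 mm; the box's highest edge is about 155 mm above the bench.
- key_bow (a point): Centre of the key's yellow head, on its turning axis, 34 mm out from the panel. The head is a slab 8 mm thick, 30 wide, 28 tall along the axis (20 to 48 mm from the panel), on a thin shank in a steel collar 34 mm wide, 7 mm high. Frame, turning with the key: z along the axis, out of the panel (38 degrees from vertical); y along the width; x across the thickness (at rest up the slope).
- start_key (a joint): Angle of the key: 0 at rest (head level, across the panel), growing as it is turned clockwise seen from in front of the panel, to its stop at 1.0 rad (start). The spring needs 0.06 N m at rest and 0.26 N m at the stop, and turns it back to 0 when let go.
- dropper_bottle: Bystander: brown bottle with white cap, 36 mm wide, 85 mm tall, loose; origin at its foot.
- tub: Bystander: white tub with blue lid, 52 mm wide, 60 mm tall, loose; origin at its foot.
- slide_box: Bystander: green box with yellow lid, 82 x 52 x 34 mm, loose; origin at its foot.
Mind the look-alikes: they are no part of the job. Of the things that look like the console, the larger one is meant.

How it is judged:
By the outcome, as a careful person would: the job done as asked, in the order asked, and still so for the second after the job is handed in, with the robot touching nothing.
It also fails if it takes over 66 s, if anything falls off the work surface, if the arm or the gripper's body presses on something with over 40 N, if the wrist force passes 120 N, or if a joint passes its speed limit or range.

## Working session

There is one attempt and no reset: what is moved stays moved. The work goes in short steps, Python scripts to look and compute and a shell command to move; the robot and the scene stay as the last step left them, time stands still between calls to the robot, and variables do not carry over. Pictures are saved under pics/ and viewed, at most 10 in all, crops included, and the job is handed in when it is done.

```bash
mkdir -p pics
cat > h.py <<'E'
from cell import env
import numpy as np, cv2, pickle
def snap(n):
    s=env.snapshot(n); pickle.dump(s,open(f'/tmp/{n}.pkl','wb')); return s
def load(n): return pickle.load(open(f'/tmp/{n}.pkl','rb'))
def world(s,uv):  # pixels with depth -> world
    uv=np.array(uv,float).reshape(-1,2)
    n=cv2.undistortPoints(uv.reshape(-1,1,2),s['mtx'],np.array(s['dist'])).reshape(-1,2)
    z=s['range_z'][uv[:,1].astype(int),uv[:,0].astype(int)]
    P=np.c_[n,np.ones(len(n))]*z[:,None]
    R=cv2.Rodrigues(np.array(s['rvec']))[0]
    return (P-np.array(s['tvec']).ravel())@R
def plane(s,uv,h):
    uv=np.array(uv,float).reshape(-1,2)
    n=cv2.undistortPoints(uv.reshape(-1,1,2),s['mtx'],np.array(s['dist'])).reshape(-1,2)
    R=cv2.Rodrigues(np.array(s['rvec']))[0]; c=-R.T@np.array(s['tvec']).ravel()
    d=np.c_[n,np.ones(len(n))]@R
    return c+d*((h-c[2])/d[:,2])[:,None]
E
python3 - <<'E'
from h import *
for n in('top','side'):
    s=snap(n); cv2.imwrite(f'pics/{n}0.png',s['img'])
    R=cv2.Rodrigues(np.array(s['rvec']))[0]; print(n,-R.T@np.array(s['tvec']).ravel())
print(env.read_state())
E
```

```text
top [ 0.40183128 -0.0106034   1.39355387]
side [0.38541644 0.89686632 0.87512474]
{'clock': 0.1, 'q': array([-1.37477462e+00,  2.59219941e-01,  1.53597040e+00, -1.54427456e-05,
        1.34799720e+00, -2.02782433e-01]), 'qvel': array([-0.00012764, -0.00230808, -0.00201869,  0.0006975 , -0.00102602,
        0.00089602]), 'tau': array([ 2.31367812e-03, -4.46968782e+01, -2.91249955e+01, -3.16662463e-04,
        6.35868942e-03,  4.60096558e-06]), 'tool_pos': array([ 0.21349845, -0.50632065,  0.20808616]), 'tool_rot': array([-3.07777820e+00, -6.21986337e-01,  1.51770676e-05]), 'ft_force': array([-0.52584299,  0.22691601,  0.35721249]), 'torque': array([ 0.04690058, -0.00381003,  0.01812851]), 'grasp_force': 0.0, 'finger_gap': 1.0003990229591955}
```

View pics/top0.png

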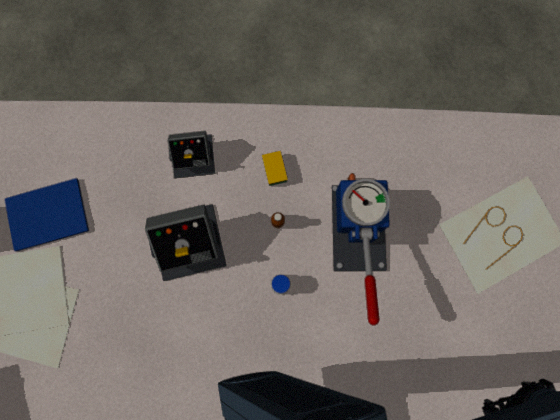

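View pics/side0.png

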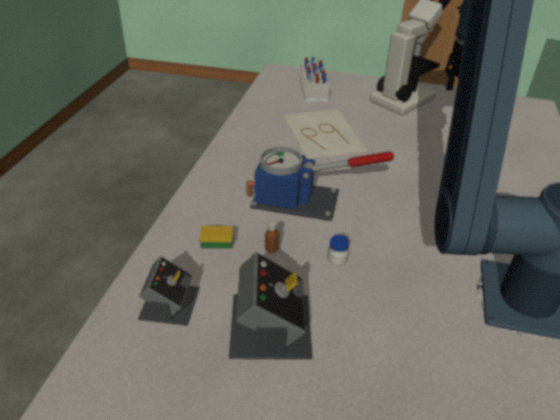

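The top view shows the pump gauge at about (366,202), the red grip from (370,278) to (374,322), and the larger console at (185,242) with its yellow key at (182,252). The small console at (190,155) is the look-alike. The bottle is at (278,219), the tub at (281,284) and the slide box at (275,168). The side view shows the same key at (291,284) and the grip at (372,159).

Run:
```python
from h import *
for n,boxK,boxG in(('top',(165,232,205,265),(355,265,385,330)),('side',(275,268,305,300),(340,145,400,175))):
    s=load(n); hsv=cv2.cvtColor(s['img'],cv2.COLOR_BGR2HSV)
    for nm,b,m in(('key',boxK,cv2.inRange(hsv,(20,140,90),(35,255,255))),('grip',boxG,cv2.inRange(hsv,(0,150,70),(8,255,255))|cv2.inRange(hsv,(172,150,70),(180,255,255)))):
        mm=np.zeros_like(m); mm[b[1]:b[3],b[0]:b[2]]=m[b[1]:b[3],b[0]:b[2]]
        v,u=np.nonzero(mm); P=world(s,np.c_[u,v]); 
        print(n,nm,len(u),u.mean(),v.mean(),'min',P.min(0).round(3),'max',P.max(0).round(3),'med',np.median(P,0).round(4))
        c=P-P.mean(0); w=np.linalg.svd(c,full_matrices=False); print('  dirs',w[2].round(3).tolist(),(w[1]/len(u)**.5).round(4))
s=load('top')
# dense depth structures
def reg(b): 
    u,v=np.meshgrid(np.arange(b[0],b[2]),np.arange(b[1],b[3])); return world(s,np.c_[u.ravel(),v.ravel()])
for nm,b in(('console',(135,195,235,285)),('pump',(325,165,400,275))):
    P=reg(b)
    if nm=='console':
        # sloping panel: fit points z .08-.155
        Q=P[(P[:,2]>.075)&(P[:,2]<.152)]
        A=np.c_[Q[:,:2],np.ones(len(Q))]
        k=np.ones(len(Q),bool)
        for _ in range(8):
            c=np.linalg.lstsq(A[k],Q[k,2],rcond=None)[0]; r=Q[:,2]-A@c; k=abs(r)<max(.004,0.7*np.std(r[k]))
        Q=Q[k]; print('panel slope',np.degrees(np.arctan(np.hypot(*c[:2]))),'uphill yaw',np.arctan2(c[1],c[0]),k.sum(),c)
        r=cv2.minAreaRect((Q[:,:2]*1000).astype(np.float32)); print(r,Q.mean(0))
    else:
        Q=P[(P[:,2]>.005)&(P[:,2]<.02)]; print('base',cv2.minAreaRect((Q[:,:2]*1000).astype(np.float32)))
        Q=P[(P[:,2]>.112)&(P[:,2]<.142)&(P[:,0]>.2)]; print('housing top',cv2.minAreaRect((Q[:,:2]*1000).astype(np.float32)),np.median(Q,0))
for nm,uv in(('bottle',(278,217)),('tub',(281,284)),('sbox',(275,168)),('small',(189,155)),('gauge',(366,202)),('hinge',(367,235)),('bar',(412,176))): print(nm,world(s,[uv])[0].round(3))
```

```text
top key 92 181.16304347826087 251.57608695652175 min [0.509 0.204 0.093] max [0.531 0.243 0.157] med [0.5173 0.2193 0.1487]
  dirs [[0.115, 0.473, -0.873], [0.553, -0.761, -0.34], [-0.825, -0.444, -0.349]] [0.0134 0.0073 0.005 ]
top grip 445 370.92134831460675 299.9011235955056 min [ 0.362 -0.237  0.157] max [ 0.473 -0.011  1.394] med [ 0.4157 -0.2226  0.1824]
  dirs [[-0.047, 0.169, 0.985], [-0.994, -0.103, -0.03], [-0.096, 0.98, -0.173]] [0.1013 0.0311 0.006 ]
side key 138 291.2173913043478 281.54347826086956 min [0.385 0.206 0.129] max [0.53  0.897 0.875] med [0.5174 0.2235 0.1445]
  dirs [[-0.136, 0.673, 0.727], [0.201, 0.737, -0.645], [0.97, -0.059, 0.236]] [0.0854 0.0086 0.0049]
side grip 341 370.44868035190615 158.8651026392962 min [ 0.363 -0.231  0.149] max [ 0.469 -0.205  0.199] med [ 0.4155 -0.2162  0.1747]
  dirs [[0.938, 0.036, -0.344], [0.315, -0.497, 0.808], [0.142, 0.867, 0.478]] [0.0317 0.0057 0.0029]
panel slope 35.35826569685533 uphill yaw 0.27064800882549656 1735 [ 0.68373753  0.18970701 -0.29612399]
((542.5946655273438, 224.86770629882812), (105.9029541015625, 149.13658142089844), 15.320891380310059) [0.54036384 0.22230598 0.1158381 ]
base ((632.7105712890625, -232.22377014160156), (296.04718017578125, 202.39801025390625), 0.5457565188407898)
housing top ((603.648193359375, -219.2023162841797), (215.81552124023438, 118.99585723876953), 1.319348931312561) [ 0.63941278 -0.21844111  0.12371338]
bottle [ 0.616 -0.007  0.091]
tub [ 0.452 -0.018  0.062]
sbox [0.756 0.005 0.035]
small [0.769 0.224 0.095]
gauge [ 0.652 -0.22   0.133]
hinge [ 0.572 -0.223  0.128]
bar [ 0.754 -0.37  -0.001]
```

```bash
cat >> h.py <<'E'
def mask(s,kind,b):
    hsv=cv2.cvtColor(s['img'],cv2.COLOR_BGR2HSV)
    m=cv2.inRange(hsv,(20,120,70),(35,255,255)) if kind=='y' else cv2.inRange(hsv,(0,140,60),(8,255,255))|cv2.inRange(hsv,(172,140,60),(180,255,255))
    o=np.zeros_like(m); o[b[1]:b[3],b[0]:b[2]]=m[b[1]:b[3],b[0]:b[2]]; 
    v,u=np.nonzero(o); return np.c_[u,v].astype(float)
def tri(s1,p1,s2,p2):
    L=[]
    for s,p in((s1,p1),(s2,p2)):
        a=plane(s,[p],0)[0]; b=plane(s,[p],.3)[0]; L.append((a,(b-a)/np.linalg.norm(b-a)))
    (a,d),(b,e)=L; t=np.linalg.lstsq(np.c_[d,-e],b-a,rcond=None)[0]
    return (a+d*t[0]+b+e*t[1])/2, np.linalg.norm(a+d*t[0]-b-e*t[1])
KB={'top':(165,232,205,265),'side':(275,268,305,300)}; GB={'top':(355,265,385,330),'side':(340,145,400,175)}
E
python3 - <<'E'
from h import *
T,S=load('top'),load('side'); out=[]
for s,n in((T,'top'),(S,'side')):
    uv=mask(s,'r',GB[n]); c=uv.mean(0); d=np.linalg.svd(uv-c,full_matrices=False)[2][0]; t=(uv-c)@d
    e=[c+d*t.min(),c+d*t.max()]
    if n=='top': e.sort(key=lambda p:p[1])
    else: e.sort(key=lambda p:p[0])
    out.append((e,c)); print(n,np.round(e,1).tolist())
a=tri(T,out[0][0][0],S,out[1][0][0]); b=tri(T,out[0][0][1],S,out[1][0][1]); m=tri(T,out[0][1],S,out[1][1])
print('near hinge',a,'far',b,'mid',m); print('planes',plane(T,out[0][0][0],.15),plane(T,out[0][0][1],.192))
k=[mask(s,'y',KB[n]) for s,n in((T,'top'),(S,'side'))]
print('key',tri(T,k[0].mean(0),S,k[1].mean(0)))
for s,uv,n in((T,k[0],'top'),(S,k[1],'side')):
    P=world(s,uv); print(n,np.percentile(P,[10,50,90],axis=0).round(4).tolist())
for n,b,q in(('top',(130,190,240,290),T),('side',(220,240,330,360),S)):
    cv2.imwrite(f'pics/c_{n}.png',cv2.resize(q['img'][b[1]:b[3],b[0]:b[2]],None,fx=4,fy=4,interpolation=cv2.INTER_CUBIC))
x=cv2.imread('pics/c_top.png'); y=cv2.imread('pics/c_side.png'); H=480; 
cv2.imwrite('pics/cc.png',np.hstack([cv2.resize(x,(400,364)),cv2.resize(y,(334,364))]))
E
```

```text
top [[369.0, 274.9], [373.7, 324.1]]
side [[348.7, 162.4], [392.2, 155.3]]
near hinge (array([ 0.47198528, -0.22416375,  0.14879892]), np.float64(0.0048423710712029115)) far (array([ 0.36245188, -0.22820886,  0.18770935]), np.float64(0.0012088431502759699)) mid (array([ 0.41590449, -0.22626641,  0.16841758]), np.float64(0.00058867376817834))
planes [[ 0.47433836 -0.22387761  0.15      ]] [[ 0.3619894  -0.22743845  0.192     ]]
key (array([0.51864921, 0.22025946, 0.14111491]), np.float64(0.0001720736501722136))
top [[0.5103, 0.2071, 0.1349], [0.5173, 0.2197, 0.1485], [0.5276, 0.232, 0.1542]]
side [[0.5096, 0.2069, 0.1312], [0.5182, 0.2229, 0.1434], [0.5282, 0.2336, 0.152]]
```

View pics/cc.png

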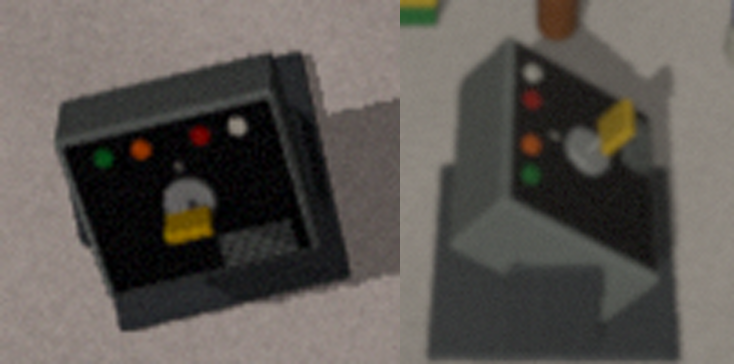

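The crops show the key head level across the panel, with the steel collar under it at crop pixel (190,195). The grip's centre is at (0.416, -0.226, 0.168) and the lever's yaw is about 0.04. I'm moving above the grip with the fingers shut.

```bash
python3 -m creep '{"turn":[[0,0,0],[0,0,-0.04],[0,0,-0.08],[0,0,-0.115],[0,0,-0.115],[0,0,-0.115],[0,0,-0.115]],"offset":[[0,0,0.3],[0.2,0.3,0.4],[0.4,0.6,0.4],[0.6,0.9,0.4],[0.7,1.0,0.4],[0.7,1.0,0.4],[0.7,1.0,0.4]],"grip":[1,1,1,1,1,1,1]}'
python3 -m creep '{"turn":[[0,0,0],[0,0,0],[0,0,0],[0,0,0],[0,0,0]],"offset":[[0.3,0.4,0],[0.65,0.87,0],[0.65,0.87,-0.2],[0.65,0.87,-0.3],[0.65,0.87,-0.3]],"grip":[1,1,1,1,1]}'
python3 -c "from cell import env;print(env.read_state())"
```

```text
clock: 0.98
tool_pos: [0.3182, -0.3572, 0.2686]
tool_rot: [-3.141, -0.059, 0.001]
ft_force: [0.6, -0.6, -0.3]
finger_gap: 0.001
grasp_force: 0.0
clock: 1.6
tool_pos: [0.415, -0.2269, 0.2225]
tool_rot: [-3.14, -0.058, 0.004]
ft_force: [-0.0, 0.1, 0.9]
finger_gap: 0.001
grasp_force: 0.0
{'clock': 1.6, 'q': array([-7.36269177e-01,  1.11080854e-01,  1.68441009e+00, -7.67350828e-04,
        1.34912072e+00,  7.97801005e-01]), 'qvel': array([-0.01812045, -0.01722591, -0.0410685 ,  0.00354475,  0.01431594,
        0.00469865]), 'tau': array([ 8.17107651e-01, -3.52427387e+01, -2.82565516e+01,  7.73935905e-02,
       -1.45347705e-01,  1.14307593e-02]), 'tool_pos': array([ 0.4149797 , -0.22693291,  0.22252733]), 'tool_rot': array([-3.13953254, -0.05792465,  0.00425798]), 'ft_force': array([-0.01853286,  0.052204  ,  0.94306806]), 'torque': array([ 0.01523782, -0.0088323 ,  0.02133263]), 'grasp_force': 0.0, 'finger_gap': 0.0013454369743750713}
```

```bash
python3 -m creep '{"turn":[[0,0,0],[0,0,0],[0,0,0],[0,0,0],[0,0,0],[0,0,0]],"offset":[[0,0,-0.2],[0,0,-0.4],[0,0,-0.6],[0,0,-0.8],[0,0,-0.9],[0,0,-0.9]],"grip":[1,1,1,1,1,1]}'
python3 - <<'E'
from h import *
s=snap('side'); cv2.imwrite('pics/side1.png',s['img'][100:250,220:470])
E
```

```text
clock: 2.35
tool_pos: [0.4149, -0.2296, 0.0898]
tool_rot: [3.139, 0.055, -0.002]
ft_force: [-7.2, -0.5, 12.3]
finger_gap: 0.001
grasp_force: 6.0
```

```bash
python3 -m creep '{"turn":[[0,0,0],[0,0,0],[0,0,0]],"offset":[[0,0,-0.03],[0,0,-0.05],[0,0,-0.05]],"grip":[1,1,1]}'
```

```text
clock: 2.78
tool_pos: [0.415, -0.2296, 0.0832]
tool_rot: [3.138, 0.055, -0.001]
ft_force: [-6.4, -0.5, 12.5]
finger_gap: 0.003
grasp_force: 6.5
```

Run:
```python
from h import *
s=snap('top'); x=cv2.resize(s['img'][160:335,300:430],None,fx=3,fy=3,interpolation=cv2.INTER_CUBIC)
s=snap('side'); y=cv2.resize(s['img'][120:240,230:400],None,fx=2.5,fy=2.5,interpolation=cv2.INTER_CUBIC)
y=cv2.copyMakeBorder(y,0,x.shape[0]-y.shape[0],0,0,cv2.BORDER_CONSTANT)
cv2.imwrite('pics/st.png',cv2.resize(np.hstack([x,y]),(794,505)))
```

```text
(no output)
```

View pics/st.png

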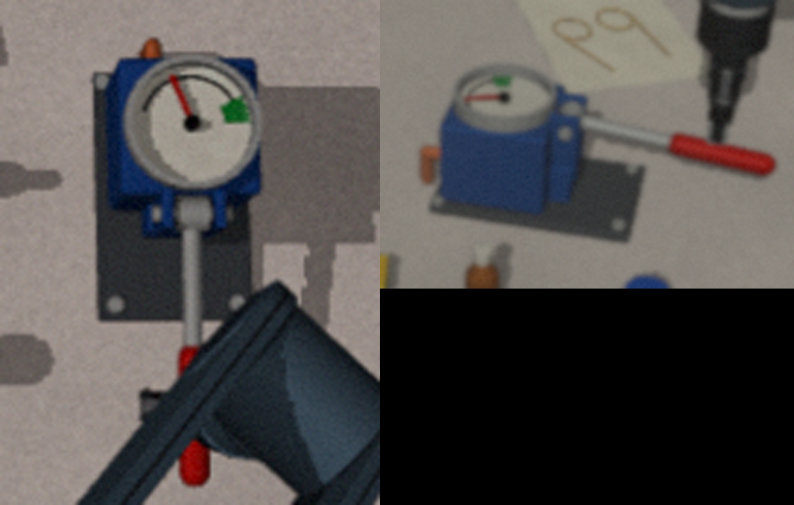

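The needle has moved up by about half a radian and the lever is down almost to its stop, so the stroke works. I'll release it and repeat with slightly deeper strokes.

```bash
python3 -m creep '{"turn":[[0,0,0],[0,0,0],[0,0,0],[0,0,0],[0,0,0],[0,0,0]],"offset":[[0,0,0.3],[0,0,0.6],[0,0,0.9],[0,0,0.95],[0,0,0.95],[0,0,0.95]],"grip":[1,1,1,1,1,1]}'
python3 - <<'E'
from h import *
T,S=load('top'),snap('side')
for s in (S,):
    uv=mask(s,'r',(335,140,402,200)); c=uv.mean(0); print(c,len(uv))
E
python3 -m creep '{"turn":[[0,0,0],[0,0,0],[0,0,0],[0,0,0],[0,0,0],[0,0,0],[0,0,0]],"offset":[[0,0,-0.25],[0,0,-0.5],[0,0,-0.7],[0,0,-0.85],[0,0,-0.96],[0,0,-0.96],[0,0,-0.96]],"grip":[1,1,1,1,1,1,1]}'
```

```text
clock: 3.62
tool_pos: [0.4151, -0.2264, 0.2225]
tool_rot: [-3.139, -0.057, 0.003]
ft_force: [-0.3, 0.3, 0.8]
finger_gap: -0.0
grasp_force: 0.0
[370.61388889 158.79444444] 360
clock: 4.55
tool_pos: [0.4141, -0.226, 0.0793]
tool_rot: [-3.14, -0.06, 0.007]
ft_force: [-6.7, -0.1, 11.7]
finger_gap: -0.0
grasp_force: 6.3
```

```bash
python3 -m creep '{"turn":[[0,0,0],[0,0,0],[0,0,0],[0,0,0],[0,0,0],[0,0,0]],"offset":[[0,0,0.3],[0,0,0.6],[0,0,0.9],[0,0,0.96],[0,0,0.96],[0,0,0.96]],"grip":[1,1,1,1,1,1]}'
python3 -m creep '{"turn":[[0,0,0],[0,0,0],[0,0,0],[0,0,0],[0,0,0],[0,0,0],[0,0,0]],"offset":[[0,0,-0.25],[0,0,-0.5],[0,0,-0.7],[0,0,-0.85],[0,0,-0.97],[0,0,-0.97],[0,0,-0.97]],"grip":[1,1,1,1,1,1,1]}'
python3 -m creep '{"turn":[[0,0,0],[0,0,0],[0,0,0],[0,0,0],[0,0,0],[0,0,0]],"offset":[[0,0,0.3],[0,0,0.6],[0,0,0.9],[0,0,0.97],[0,0,0.97],[0,0,0.97]],"grip":[1,1,1,1,1,1]}'
python3 -m creep '{"turn":[[0,0,0],[0,0,0],[0,0,0],[0,0,0],[0,0,0],[0,0,0],[0,0,0]],"offset":[[0,0,-0.25],[0,0,-0.5],[0,0,-0.7],[0,0,-0.85],[0,0,-0.97],[0,0,-0.97],[0,0,-0.97]],"grip":[1,1,1,1,1,1,1]}'
python3 -m creep '{"turn":[[0,0,0],[0,0,0],[0,0,0],[0,0,0],[0,0,0],[0,0,0]],"offset":[[0,0,0.3],[0,0,0.6],[0,0,0.9],[0,0,0.97],[0,0,0.97],[0,0,0.97]],"grip":[1,1,1,1,1,1]}'
python3 - <<'E'
from h import *
s=snap('top'); x=cv2.resize(s['img'][160:335,300:430],None,fx=3,fy=3,interpolation=cv2.INTER_CUBIC)
cv2.imwrite('pics/st2.png',x)
E
```

```text
clock: 5.3
tool_pos: [0.4152, -0.2255, 0.2218]
tool_rot: [-3.138, -0.059, 0.004]
ft_force: [-0.7, -0.6, -1.1]
finger_gap: -0.002
grasp_force: 0.0
clock: 6.18
tool_pos: [0.4139, -0.2257, 0.0774]
tool_rot: [-3.139, -0.06, 0.007]
ft_force: [-6.9, 0.3, 12.6]
finger_gap: 0.002
grasp_force: 6.4
clock: 6.92
tool_pos: [0.4151, -0.2255, 0.2215]
tool_rot: [-3.138, -0.059, 0.005]
ft_force: [-0.1, 0.4, -0.3]
finger_gap: 0.002
grasp_force: 0.0
clock: 7.8
tool_pos: [0.4138, -0.2256, 0.0773]
tool_rot: [-3.139, -0.06, 0.008]
ft_force: [-7.4, 0.7, 11.7]
finger_gap: 0.003
grasp_force: 6.4
clock: 8.55
tool_pos: [0.4151, -0.2255, 0.2215]
tool_rot: [-3.138, -0.059, 0.005]
ft_force: [0.3, 0.6, 0.2]
finger_gap: 0.004
grasp_force: 0.0
```

View pics/st2.png

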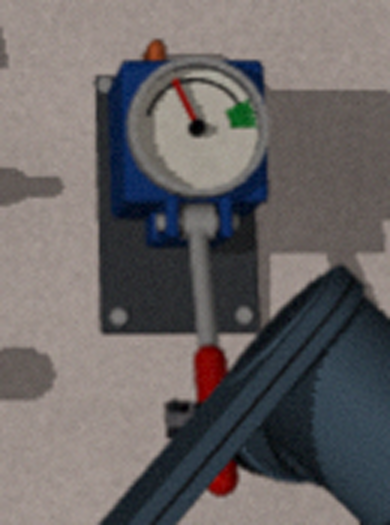

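The needle hasn't moved since the first stroke, so those strokes were too short or too fast. I'll press deeper and measure the lever's angle.

```bash
cat >> h.py <<'E'
def status():
    T,S=snap('top'),snap('side')
    uv=mask(S,'r',(335,135,402,215)); c=uv.mean(0); P=world(S,uv); P=P[(P[:,0]>.3)&(P[:,0]<.5)&(P[:,2]<.3)]
    k=np.polyfit(P[:,0],P[:,2],1); print('lever above level',-np.arctan(k[0]),'mid z',P[:,2].mean(),'at x',P[:,0].mean(),len(P))
    m=mask(T,'r',(345,182,385,222)); 
    w=plane(T,m,.135); g=plane(T,[(366,202)],.135)[0]; w=w-g; w=w[np.linalg.norm(w[:,:2],axis=1)<.05]
    print('needle px',len(w),'tip dir from fwd, cw deg',np.degrees(np.arctan2(-w[:,1].mean(),w[:,0].mean())))
E
python3 -m creep '{"turn":[[0,0,0],[0,0,0],[0,0,0],[0,0,0],[0,0,0],[0,0,0],[0,0,0],[0,0,0],[0,0,0],[0,0,0]],"offset":[[0,0,-0.2],[0,0,-0.3],[0,0,-0.4],[0,0,-0.5],[0,0,-0.6],[0,0,-0.7],[0,0,-0.8],[0,0,-0.9],[0,0,-0.97],[0,0,-0.97]],"grip":[1,1,1,1,1,1,1,1,1,1]}'
python3 -c "from h import *;status()"
python3 -m creep '{"turn":[[0,0,0],[0,0,0],[0,0,0]],"offset":[[0,0,-0.03],[0,0,-0.06],[0,0,-0.06]],"grip":[1,1,1]}'
python3 -c "from h import *;status()"
```

```text
clock: 9.85
tool_pos: [0.4153, -0.2271, 0.0786]
tool_rot: [3.14, 0.06, -0.002]
ft_force: [-6.0, -0.5, 12.1]
finger_gap: 0.002
grasp_force: 6.6
lever above level -0.12958414280282488 mid z 0.09219575554742793 at x 0.4066517349290191 332
needle px 30 tip dir from fwd, cw deg -24.10319741791668
clock: 10.32
tool_pos: [0.416, -0.2271, 0.0702]
tool_rot: [3.139, 0.059, -0.0]
ft_force: [-5.1, 1.0, 13.8]
finger_gap: 0.002
grasp_force: 6.9
lever above level -0.1852295061855718 mid z 0.08320516250969247 at x 0.40803374939640397 326
needle px 28 tip dir from fwd, cw deg -21.377623755052163
```

```bash
python3 -m creep '{"turn":[[0,0,0],[0,0,0],[0,0,0],[0,0,0]],"offset":[[0,0,-0.03],[0,0,-0.06],[0,0,-0.08],[0,0,-0.08]],"grip":[1,1,1,1]}'
python3 -c "from h import *;status()"
```

```text
clock: 10.92
tool_pos: [0.4173, -0.2273, 0.0604]
tool_rot: [3.138, 0.059, 0.004]
ft_force: [-7.1, 5.4, 29.7]
finger_gap: -0.004
grasp_force: 15.4
lever above level -0.237665632487125 mid z 0.07282817562535444 at x 0.41011139511381306 321
needle px 29 tip dir from fwd, cw deg -18.210429956846713
```

The stop is at TCP z of about 0.061, with the force rising to 30 N, so I can run full strokes to there.

```bash
python3 -m creep '{"turn":[[0,0,0],[0,0,0],[0,0,0],[0,0,0],[0,0,0],[0,0,0],[0,0,0]],"offset":[[0,0,0.2],[0,0,0.5],[0,0,0.8],[0,0,0.98],[0,0,0.98],[0,0,0.98],[0,0,0.98]],"grip":[1,1,1,1,1,1,1]}'
python3 -c "from h import *;status()"
python3 -m creep '{"turn":[[0,0,0],[0,0,0],[0,0,0],[0,0,0],[0,0,0],[0,0,0],[0,0,0],[0,0,0]],"offset":[[0,0,-0.2],[0,0,-0.4],[0,0,-0.6],[0,0,-0.75],[0,0,-0.9],[0,0,-0.97],[0,0,-0.97],[0,0,-0.97]],"grip":[1,1,1,1,1,1,1,1]}'
python3 -c "from h import *;status()"
```

```text
clock: 11.9
tool_pos: [0.4154, -0.2257, 0.2027]
tool_rot: [-3.139, -0.059, 0.004]
ft_force: [0.1, -0.4, 0.0]
finger_gap: 0.001
grasp_force: 0.0
lever above level 0.3370125236386868 mid z 0.17452978322597157 at x 0.4154230801805422 359
needle px 32 tip dir from fwd, cw deg -23.630710882220043
clock: 13.0
tool_pos: [0.4166, -0.227, 0.0607]
tool_rot: [3.139, 0.059, 0.002]
ft_force: [-4.7, 2.6, 20.9]
finger_gap: -0.0
grasp_force: 11.1
lever above level -0.23672116667467002 mid z 0.07315041484936967 at x 0.4102421042404536 321
needle px 27 tip dir from fwd, cw deg 10.992905229126356
```

Full strokes work: the needle went up by about 0.6 rad. I'll keep going.

```bash
for i in 1; do :; done
python3 -m creep '{"turn":[[0,0,0],[0,0,0],[0,0,0],[0,0,0],[0,0,0],[0,0,0],[0,0,0]],"offset":[[0,0,0.2],[0,0,0.5],[0,0,0.8],[0,0,0.98],[0,0,0.98],[0,0,0.98],[0,0,0.98]],"grip":[1,1,1,1,1,1,1]}'
python3 -m creep '{"turn":[[0,0,0],[0,0,0],[0,0,0],[0,0,0],[0,0,0],[0,0,0],[0,0,0],[0,0,0]],"offset":[[0,0,-0.2],[0,0,-0.4],[0,0,-0.6],[0,0,-0.75],[0,0,-0.9],[0,0,-0.98],[0,0,-0.98],[0,0,-0.98]],"grip":[1,1,1,1,1,1,1,1]}'
python3 -m creep '{"turn":[[0,0,0],[0,0,0],[0,0,0],[0,0,0],[0,0,0],[0,0,0],[0,0,0]],"offset":[[0,0,0.2],[0,0,0.5],[0,0,0.8],[0,0,0.98],[0,0,0.98],[0,0,0.98],[0,0,0.98]],"grip":[1,1,1,1,1,1,1]}'
python3 -m creep '{"turn":[[0,0,0],[0,0,0],[0,0,0],[0,0,0],[0,0,0],[0,0,0],[0,0,0],[0,0,0]],"offset":[[0,0,-0.2],[0,0,-0.4],[0,0,-0.6],[0,0,-0.75],[0,0,-0.9],[0,0,-0.98],[0,0,-0.98],[0,0,-0.98]],"grip":[1,1,1,1,1,1,1,1]}'
python3 -m creep '{"turn":[[0,0,0],[0,0,0],[0,0,0],[0,0,0],[0,0,0],[0,0,0],[0,0,0]],"offset":[[0,0,0.2],[0,0,0.5],[0,0,0.8],[0,0,0.98],[0,0,0.98],[0,0,0.98],[0,0,0.98]],"grip":[1,1,1,1,1,1,1]}'
python3 -m creep '{"turn":[[0,0,0],[0,0,0],[0,0,0],[0,0,0],[0,0,0],[0,0,0],[0,0,0],[0,0,0]],"offset":[[0,0,-0.2],[0,0,-0.4],[0,0,-0.6],[0,0,-0.75],[0,0,-0.9],[0,0,-0.98],[0,0,-0.98],[0,0,-0.98]],"grip":[1,1,1,1,1,1,1,1]}'
python3 -m creep '{"turn":[[0,0,0],[0,0,0],[0,0,0],[0,0,0],[0,0,0],[0,0,0],[0,0,0]],"offset":[[0,0,0.2],[0,0,0.5],[0,0,0.8],[0,0,0.98],[0,0,0.98],[0,0,0.98],[0,0,0.98]],"grip":[1,1,1,1,1,1,1]}'
python3 -c "
from h import *;status()
cv2.imwrite('pics/st3.png',cv2.resize(load('top')['img'][160:335,300:430],None,fx=3,fy=3,interpolation=cv2.INTER_CUBIC))"
```

```text
clock: 13.98
tool_pos: [0.4153, -0.2257, 0.2041]
tool_rot: [-3.139, -0.059, 0.004]
ft_force: [-0.6, 0.4, -0.4]
finger_gap: -0.001
grasp_force: 0.0
clock: 14.98
tool_pos: [0.4162, -0.2266, 0.0605]
tool_rot: [3.14, 0.059, 0.001]
ft_force: [-5.1, 4.0, 24.0]
finger_gap: -0.003
grasp_force: 12.6
clock: 15.85
tool_pos: [0.4153, -0.2256, 0.204]
tool_rot: [-3.139, -0.059, 0.004]
ft_force: [0.8, -0.3, 0.0]
finger_gap: 0.001
grasp_force: 0.0
clock: 16.85
tool_pos: [0.4164, -0.2265, 0.0605]
tool_rot: [3.14, 0.059, 0.001]
ft_force: [-5.0, 4.1, 24.7]
finger_gap: -0.005
grasp_force: 12.6
clock: 17.73
tool_pos: [0.4153, -0.2256, 0.2039]
tool_rot: [-3.139, -0.059, 0.004]
ft_force: [-0.2, -1.3, -0.2]
finger_gap: 0.002
grasp_force: 0.0
clock: 18.73
tool_pos: [0.4163, -0.2267, 0.0605]
tool_rot: [3.14, 0.059, 0.001]
ft_force: [-5.4, 2.3, 24.5]
finger_gap: 0.004
grasp_force: 12.6
clock: 19.6
tool_pos: [0.4153, -0.2256, 0.2039]
tool_rot: [-3.139, -0.059, 0.004]
ft_force: [0.8, 1.3, -0.0]
finger_gap: -0.0
grasp_force: 0.0
lever above level 0.33988397832576916 mid z 0.17452915271206598 at x 0.4155730979873767 354
needle px 29 tip dir from fwd, cw deg 70.02842382286853
```

View pics/st3.png

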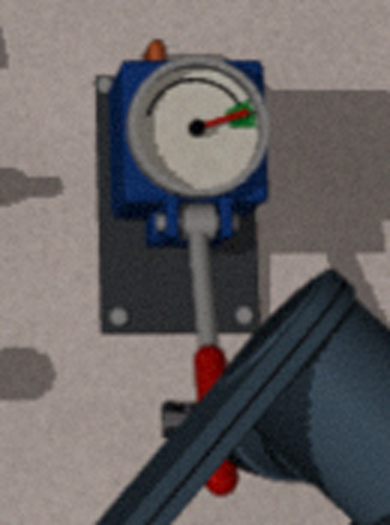

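The needle is in the green and the lever is back at rest. Before going to the key I'll check where the fingertips really are against the reported TCP, because contact came about 20 mm lower than expected.

Run:
```python
from h import *
s=load('side'); p=env.read_state()['tool_pos']
def pr(q): return cv2.projectPoints(np.array([q],float),np.array(s['rvec'],float),np.array(s['tvec'],float),s['mtx'],np.array(s['dist'],float))[0].ravel()
print(pr(p),pr(p+[0,0,.02]))
c=s['img'][80:200,320:440].copy(); c=cv2.resize(c,None,fx=5,fy=5,interpolation=cv2.INTER_CUBIC)
for z in(0,.019): 
    a=(pr(p+[0,0,z])-[320,80])*5; cv2.circle(c,tuple(int(i) for i in a),3,(0,255,0),-1)
cv2.imwrite('pics/tip.png',c)
```

```text
[372.34865596 146.95764887] [373.41384971 140.13275174]
```

View pics/tip.png

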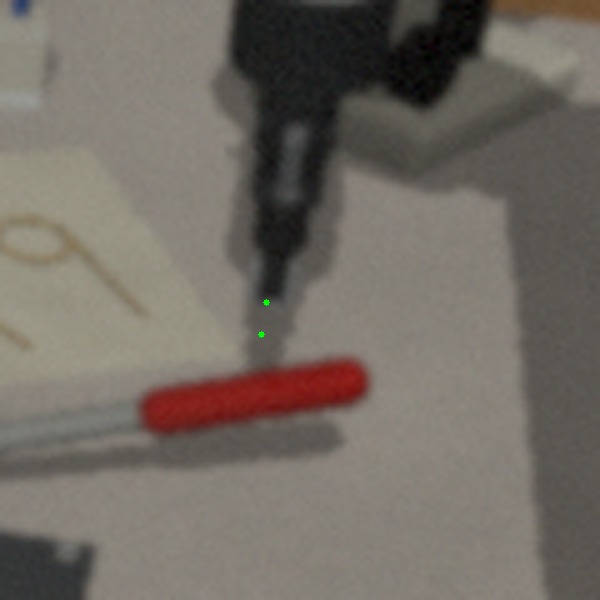

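The visible fingertip ends about 19 mm behind the reported TCP. I'll allow for that and check it visually before gripping. Next I'll work out the key approach.

```bash
cat >> h.py <<'E'
from scipy.spatial.transform import Rotation as Ro
B=np.array([.519,.2195,.140]); psi=.268; a=np.radians(38)
u0=np.array([np.cos(psi),np.sin(psi),0]); N=-np.sin(a)*u0+np.array([0,0,np.cos(a)]); U=np.cos(a)*u0+np.array([0,0,np.sin(a)])
RT=np.c_[np.cross(U,-N),U,-N]
def togo(d,ang=0,lat=(0,0)):
    st=env.read_state(); Rc=Ro.from_rotvec(st['tool_rot']); R=Ro.from_rotvec(-N*ang)*Ro.from_matrix(RT)
    X=np.cross(U,-N)
    t=B+N*d+X*lat[0]+U*lat[1]
    print('offset',((t-st['tool_pos'])/.15).round(3),'turn',((R*Rc.inv()).as_rotvec()/np.pi).round(4),'target',t.round(4),'pos',st['tool_pos'].round(4),'q',st['q'].round(2))
E
python3 -c "
from h import *
togo(.05); print(N,U,np.cross(U,-N))"
```

```text
offset [ 0.492  2.915 -0.167] turn [-0.1427 -0.1957  0.5498] target [0.4893 0.2113 0.1794] pos [ 0.4155 -0.2259  0.2045] q [-0.73  0.12  1.71 -0.    1.31  0.8 ]
[-0.59368386 -0.16302923  0.78801075] [0.75988069 0.2086679  0.61566148] [-2.64803363e-01  9.64302431e-01  1.38777878e-17]
```

```bash
python3 -m creep '{"turn":[[0,0,0],[0,0,0],[0,0,0.05],[0,0,0.1],[0,0,0.15],[0,0,0.2]],"offset":[[0,0,0.3],[0,0.2,0.5],[0,0.4,0.5],[0,0.6,0.5],[0,0.8,0.5],[0,1,0.5]],"grip":[1,1,1,1,0.9,0.8]}'
python3 -m creep '{"turn":[[0,0,0.05],[0,0,0.1],[0,0,0.15],[0,0,0.2],[0,0,0.25],[0,0,0.3],[0,0,0.35],[0,0,0.35]],"offset":[[0,0.2,0],[0,0.4,0],[0,0.6,0],[0,0.8,0],[0,1,0],[0,1,0],[0,1,0],[0,1,0]],"grip":[0.7,0.6,0.5,0.5,0.5,0.5,0.5,0.5]}'
python3 -c "
from h import *
togo(.05);print(env.read_state()['finger_gap'])"
```

```text
clock: 20.45
tool_pos: [0.4158, -0.0753, 0.2802]
tool_rot: [-2.966, -1.034, 0.001]
ft_force: [-0.8, -0.3, 0.6]
finger_gap: 0.199
grasp_force: 0.0
clock: 21.45
tool_pos: [0.4159, 0.0738, 0.2803]
tool_rot: [-1.996, -2.425, 0.001]
ft_force: [0.9, -0.2, -0.8]
finger_gap: 0.502
grasp_force: 0.0
offset [ 0.489  0.917 -0.672] turn [ 0.0483 -0.2059  0.0228] target [0.4893 0.2113 0.1794] pos [0.4159 0.0738 0.2803] q [-0.09 -0.02  1.68  0.    1.48 -0.28]
0.5018697172752641
```

```bash
python3 -m creep '{"turn":[[0.01,-0.04,0.005],[0.02,-0.08,0.01],[0.03,-0.13,0.015],[0.04,-0.18,0.02],[0.048,-0.206,0.023],[0.048,-0.206,0.023],[0.048,-0.206,0.023],[0.048,-0.206,0.023]],"offset":[[0,0.2,0],[0.1,0.4,0],[0.15,0.6,-0.1],[0.2,0.8,-0.2],[0.25,0.86,-0.3],[0.29,0.86,-0.41],[0.29,0.86,-0.41],[0.29,0.86,-0.41]],"grip":[0.5,0.5,0.5,0.5,0.5,0.5,0.5,0.5]}'
python3 - <<'E'
from h import *
togo(.05); p=env.read_state(); R=Ro.from_rotvec(p['tool_rot']).as_matrix(); p=p['tool_pos']
ims=[]
for n in('top','side'):
    s=snap(n); c=cv2.resize(s['img'],None,fx=4,fy=4,interpolation=cv2.INTER_CUBIC)
    pr=lambda q:cv2.projectPoints(np.array([q],float),np.array(s['rvec'],float),np.array(s['tvec'],float),s['mtx'],np.array(s['dist'],float))[0].ravel()
    for z,col in((0,(0,255,0)),(.02,(0,255,255)),(.04,(255,0,255))): cv2.circle(c,tuple(int(i) for i in pr(p-R[:,2]*z)*4),3,col,-1)
    k=pr(B)*4; x,y=int(k[0])-200,int(k[1])-250; ims.append(c[y:y+400,x:x+390])
    print(n,pr(B),x,y)
cv2.imwrite('pics/key1.png',np.hstack(ims))
E
```

```text
clock: 22.45
tool_pos: [0.4601, 0.2025, 0.22]
tool_rot: [1.604, 2.103, 0.725]
ft_force: [0.7, 0.3, 0.4]
finger_gap: 0.497
grasp_force: 0.0
offset [ 0.195  0.059 -0.271] turn [0.0002 0.0006 0.0002] target [0.4893 0.2113 0.1794] pos [0.4601 0.2025 0.22  ] q [ 0.13 -0.21  2.2   0.18  0.5  -0.27]
top [181.6055568  251.56578077] 526 756
side [290.88262595 281.53002392] 963 876
```

View pics/key1.png

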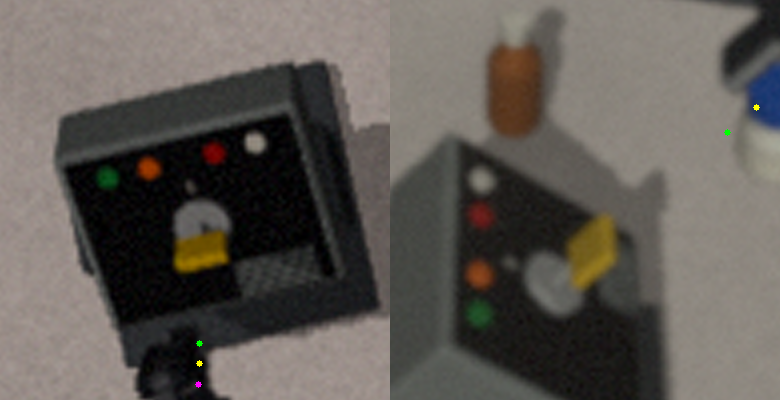

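The top crop shows the fingers coming in at about (172,370), with the reported axis dots at column 199. The side crop shows only the reported points at (727,132) and (756,107), with a finger at the corner. I'll measure the fingers from depth in the tool frame.

```bash
cat >> h.py <<'E'
def fingers(zs=(-.06,.03)):
    st=env.read_state(); R=Ro.from_rotvec(st['tool_rot']).as_matrix(); p=st['tool_pos']
    for n in('top','side'):
        s=snap(n); v,u=np.nonzero(s['range_z']>0); P=(world(s,np.c_[u,v])-p)@R; W=world(s,np.c_[u,v]); c=s['img'][v,u].max(1)
        k=(abs(P[:,0])<.06)&(abs(P[:,1])<.07)&(P[:,2]>zs[0])&(P[:,2]<zs[1])&(c<75)
        Q=P[k]
        for z0 in np.arange(zs[0],zs[1],.006):
            q=Q[(Q[:,2]>=z0)&(Q[:,2]<z0+.006)]
            if len(q): print(n,round(z0,3),len(q),'x',np.percentile(q[:,0],[5,95]).round(3),'y',np.percentile(q[:,1],[5,50,95]).round(3))
E
python3 -c "
from h import *
fingers()"
```

```text
top -0.06 6 x [-0.012 -0.01 ] y [-0.023 -0.02   0.017]
top -0.054 5 x [-0.011 -0.009] y [-0.021 -0.02   0.037]
top -0.048 11 x [-0.012  0.004] y [-0.02   0.036  0.037]
top -0.042 19 x [-0.01   0.005] y [-0.021  0.035  0.038]
top -0.036 8 x [-0.01   0.005] y [-0.021  0.028  0.035]
top -0.03 5 x [-0.009  0.007] y [-0.02   0.027  0.029]
side -0.06 48 x [-0.009  0.011] y [-0.024 -0.02   0.035]
side -0.054 42 x [-0.008  0.011] y [-0.022  0.003  0.034]
side -0.048 47 x [-0.007  0.011] y [-0.023 -0.019  0.034]
side -0.042 46 x [-0.007  0.01 ] y [-0.022  0.003  0.035]
side -0.036 36 x [-0.009  0.012] y [-0.022 -0.021  0.033]
side -0.03 13 x [-0.008  0.008] y [-0.022 -0.021 -0.001]
```

The real tip is about 21–27 mm behind the reported TCP along the tool axis, and it is centred sideways. I'll approach with that correction.

```bash
python3 -m creep '{"turn":[[0,0,0],[0,0,0],[0,0,0],[0,0,0],[0,0,0],[0,0,0],[0,0,0]],"offset":[[0.1,0.03,-0.14],[0.2,0.06,-0.27],[0.3,0.086,-0.406],[0.4,0.114,-0.541],[0.472,0.135,-0.639],[0.472,0.135,-0.639],[0.472,0.135,-0.639]],"grip":[0.5,0.5,0.5,0.5,0.5,0.5,0.5]}'
python3 - <<'E'
from h import *
togo(-.04); fingers((-.05,-.01)); st=env.read_state(); R=Ro.from_rotvec(st['tool_rot']).as_matrix()
s=load('side'); uv=mask(s,'y',KB['side']); P=(world(s,uv)-st['tool_pos'])@R; P=P[np.linalg.norm(P,axis=1)<.1]; print('key in tool',len(P),np.percentile(P,[5,50,95],axis=0).round(3).tolist())
s=load('top'); uv=mask(s,'y',KB['top']);print(len(uv))
q=load('side')['img'][200:350,230:380]; cv2.imwrite('pics/key2.png',cv2.resize(q,None,fx=4,fy=4,interpolation=cv2.INTER_CUBIC))
E
```

```text
clock: 23.52
tool_pos: [0.5314, 0.2214, 0.1316]
tool_rot: [1.606, 2.113, 0.72]
ft_force: [-0.3, -0.1, -0.4]
finger_gap: 0.5
grasp_force: 0.0
offset [ 0.075  0.031 -0.154] turn [ 0.0003 -0.0024 -0.0011] target [0.5427 0.226  0.1085] pos [0.5314 0.2214 0.1316] q [ 0.15  0.09  2.19  0.35  0.22 -0.43]
top -0.05 3 x [-0.01  -0.007] y [-0.014  0.022  0.029]
top -0.044 11 x [-0.01   0.003] y [-0.02   0.029  0.036]
top -0.038 10 x [-0.009  0.006] y [0.001 0.034 0.035]
top -0.032 10 x [-0.009 -0.005] y [-0.021  0.009  0.027]
side -0.05 39 x [-0.009  0.012] y [-0.024 -0.021  0.035]
side -0.044 39 x [-0.008  0.01 ] y [-0.023  0.02   0.035]
side -0.038 36 x [-0.006  0.011] y [-0.024  0.     0.033]
side -0.032 24 x [-0.008  0.011] y [-0.024 -0.022  0.032]
side -0.026 6 x [-0.007  0.006] y [-0.023 -0.022  0.026]
key in tool 167 [[-0.032, -0.019, -0.029], [0.005, -0.002, -0.016], [0.017, -0.0, 0.018]]
37
```

View pics/key2.png

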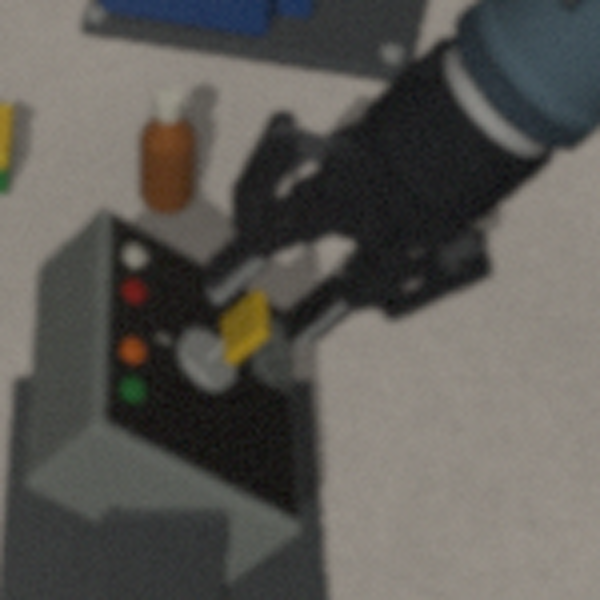

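The crop shows the fingers straddling the yellow head at (245,325), still short of it. Joint 5 is at its lower limit of 0.22, so this approach angle runs out of reach. I'll back off and lean the tool 20° about the slope axis, which keeps the pads flush with the head and takes joint 5 away from its limit.

```bash
cat >> h.py <<'E'
X=np.cross(U,-N)
def plan(d,ang=0,beta=20,dip=.010,tipback=.031):
    """pose with pads leaning beta about U; point 10 mm behind real tip on key axis, d out from B-dip*N"""
    st=env.read_state(); Rc=Ro.from_rotvec(st['tool_rot'])
    R0=Ro.from_rotvec(U*np.radians(beta))*Ro.from_matrix(RT); G=Ro.from_rotvec(-N*ang)
    R=G*R0; t=B+N*(d-dip)+R.as_matrix()[:,2]*tipback
    print('offset',((t-st['tool_pos'])/.15).round(3),'turn',((R*Rc.inv()).as_rotvec()/np.pi).round(4),'q',st['q'].round(2))
E
python3 -c "
from h import *
plan(.08)"
```

```text
offset [-0.261  0.011  0.271] turn [0.0849 0.0209 0.0669] q [ 0.15  0.09  2.19  0.35  0.22 -0.43]
```

```bash
python3 -m creep '{"turn":[[0,0,0],[0,0,0],[0.04,0.01,0.03],[0.085,0.021,0.067],[0.085,0.021,0.067],[0.085,0.021,0.067]],"offset":[[-0.13,-0.03,0.18],[-0.27,-0.03,0.3],[-0.27,0,0.3],[-0.261,0.011,0.28],[-0.261,0.011,0.28],[-0.261,0.011,0.28]],"grip":[0.5,0.5,0.5,0.5,0.5,0.5]}'
python3 -c "
from h import *
plan(.08);plan(.02);plan(0)"
```

```text
clock: 24.38
tool_pos: [0.4922, 0.223, 0.1739]
tool_rot: [1.566, 2.341, 1.075]
ft_force: [-0.4, 0.2, -1.2]
finger_gap: 0.502
grasp_force: 0.0
offset [-0.002  0.001 -0.011] turn [-0.0006  0.0005 -0.0006] q [-0.23 -0.01  2.23  0.99  0.77 -1.31]
offset [ 0.235  0.066 -0.326] turn [-0.0006  0.0005 -0.0006] q [-0.23 -0.01  2.23  0.99  0.77 -1.31]
offset [ 0.315  0.088 -0.431] turn [-0.0006  0.0005 -0.0006] q [-0.23 -0.01  2.23  0.99  0.77 -1.31]
```

```bash
python3 -m creep '{"turn":[[0,0,0],[0,0,0],[0,0,0],[0,0,0],[0,0,0],[0,0,0]],"offset":[[0.08,0.022,-0.11],[0.16,0.045,-0.22],[0.235,0.066,-0.326],[0.28,0.079,-0.385],[0.315,0.088,-0.431],[0.315,0.088,-0.431]],"grip":[0.5,0.5,0.5,0.5,0.5,0.5]}'
python3 - <<'E'
from h import *
plan(0); st=env.read_state(); R=Ro.from_rotvec(st['tool_rot']).as_matrix()
fingers((-.05,-.01))
s=load('side'); uv=mask(s,'y',KB['side']); P=(world(s,uv)-st['tool_pos'])@R; P=P[np.linalg.norm(P,axis=1)<.1]; print('key in tool',len(P),np.percentile(P,[5,50,95],axis=0).round(3).tolist())
E
```

```text
clock: 25.12
tool_pos: [0.539, 0.2364, 0.1078]
tool_rot: [1.57, 2.342, 1.069]
ft_force: [0.3, 0.1, 0.4]
finger_gap: 0.502
grasp_force: 0.0
offset [ 0.003 -0.002  0.009] turn [ 0.0001 -0.0007 -0.0003] q [-0.16  0.21  2.2   1.21  0.63 -1.53]
top -0.05 7 x [-0.001  0.013] y [-0.021 -0.019  0.022]
top -0.044 12 x [-0.006  0.012] y [-0.02   0.014  0.037]
top -0.038 43 x [-0.059  0.012] y [-0.049  0.016  0.051]
top -0.032 221 x [-0.059 -0.036] y [-0.041  0.007  0.058]
top -0.026 223 x [-0.054 -0.029] y [-0.031  0.019  0.061]
top -0.02 141 x [-0.047 -0.009] y [0.005 0.042 0.067]
top -0.014 88 x [-0.044  0.004] y [0.025 0.047 0.068]
side -0.05 40 x [-0.008  0.01 ] y [-0.032  0.022  0.034]
side -0.044 39 x [-0.007  0.011] y [-0.033 -0.021  0.035]
side -0.038 42 x [-0.007  0.01 ] y [-0.033  0.021  0.034]
side -0.032 97 x [-0.059  0.005] y [-0.024  0.023  0.059]
side -0.026 116 x [-0.048 -0.024] y [-0.01   0.035  0.059]
side -0.02 149 x [-0.033 -0.015] y [-0.056  0.027  0.06 ]
side -0.014 156 x [-0.018 -0.001] y [-0.056  0.021  0.061]
key in tool 174 [[-0.046, -0.022, -0.056], [0.008, 0.003, -0.042], [0.02, 0.005, -0.025]]
```

```bash
python3 -m creep '{"turn":[[0,0,0],[0,0,0],[0,0,0],[0,0,0],[0,0,0],[0,0,0]],"offset":[[0,0,0],[0,0,0],[0,0,0],[0,0,0],[0,0,0],[0,0,0]],"grip":[0.7,0.9,1,1,1,1]}' 80
python3 - <<'E'
from h import *
for a in(.15,.3,.45,.6,.75,.9,1.03): plan(0,a)
print(env.read_state()['torque'])
E
```

```text
clock: 25.98
tool_pos: [0.5396, 0.2363, 0.1089]
tool_rot: [1.569, 2.34, 1.071]
ft_force: [-2.8, -0.8, 5.2]
finger_gap: 0.079
grasp_force: 78.0
offset [ 0.007 -0.     0.008] turn [ 0.0283  0.0077 -0.0378] q [-0.16  0.21  2.2   1.21  0.63 -1.53]
offset [ 0.015 -0.     0.015] turn [ 0.0566  0.0155 -0.0754] q [-0.16  0.21  2.2   1.21  0.63 -1.53]
offset [ 0.024 -0.002  0.021] turn [ 0.0849  0.0233 -0.113 ] q [-0.16  0.21  2.2   1.21  0.63 -1.53]
offset [ 0.032 -0.005  0.026] turn [ 0.1133  0.0311 -0.1507] q [-0.16  0.21  2.2   1.21  0.63 -1.53]
offset [ 0.04  -0.01   0.031] turn [ 0.1416  0.0389 -0.1883] q [-0.16  0.21  2.2   1.21  0.63 -1.53]
offset [ 0.048 -0.016  0.036] turn [ 0.17    0.0467 -0.2259] q [-0.16  0.21  2.2   1.21  0.63 -1.53]
offset [ 0.054 -0.022  0.039] turn [ 0.1945  0.0535 -0.2585] q [-0.16  0.21  2.2   1.21  0.63 -1.53]
[ 0.04310904  0.01363999 -0.04387842]
```

```bash
python3 -m creep '{"turn":[[0.0283,0.0077,-0.0378],[0.0566,0.0155,-0.0754],[0.0849,0.0233,-0.113],[0.1133,0.0311,-0.1507],[0.1416,0.0389,-0.1883],[0.1416,0.0389,-0.1883]],"offset":[[0.007,0,0.005],[0.015,0,0.01],[0.024,-0.002,0.015],[0.032,-0.005,0.02],[0.04,-0.01,0.025],[0.04,-0.01,0.025]],"grip":[1,1,1,1,1,1]}'
python3 - <<'E'
from h import *
for a in(.75,.9,1,1.05): plan(0,a)
st=env.read_state(); print('torque about axis at TCP',st['torque'],st['torque']@N)
E
```

```text
clock: 26.72
tool_pos: [0.5463, 0.2351, 0.1137]
tool_rot: [2.327, 1.558, 1.414]
ft_force: [-3.2, -4.2, 11.3]
finger_gap: 0.078
grasp_force: 82.3
offset [-0.004 -0.002 -0.   ] turn [-0.0011  0.0008  0.0002] q [-0.15  0.24  2.4   1.99  0.63 -1.59]
offset [ 0.003 -0.008  0.004] turn [ 0.0273  0.0087 -0.0374] q [-0.15  0.24  2.4   1.99  0.63 -1.59]
offset [ 0.008 -0.013  0.006] turn [ 0.0463  0.0139 -0.0624] q [-0.15  0.24  2.4   1.99  0.63 -1.59]
offset [ 0.01  -0.015  0.008] turn [ 0.0557  0.0165 -0.075 ] q [-0.15  0.24  2.4   1.99  0.63 -1.59]
torque about axis at TCP [ 0.04179489 -0.43388182 -0.02806151] 0.023809692178862175
```

```bash
python3 -m creep '{"turn":[[0.0284,0.0078,-0.0376],[0.0473,0.013,-0.0627],[0.0567,0.0156,-0.0752],[0.0605,0.0166,-0.08],[0.0605,0.0166,-0.08],[0.0605,0.0166,-0.08],[0.0605,0.0166,-0.08],[0.0605,0.0166,-0.08],[0.0605,0.0166,-0.08],[0.0605,0.0166,-0.08]],"offset":[[0.007,-0.006,0.004],[0.012,-0.011,0.006],[0.014,-0.013,0.008],[0.014,-0.013,0.008],[0.014,-0.013,0.008],[0.014,-0.013,0.008],[0.014,-0.013,0.008],[0.014,-0.013,0.008],[0.014,-0.013,0.008],[0.014,-0.013,0.008]],"grip":[1,1,1,1,1,1,1,1,1,1]}'
python3 - <<'E'
from h import *
plan(0,1.0); st=env.read_state(); R0=Ro.from_rotvec(U*np.radians(20))*Ro.from_matrix(RT)
print((Ro.from_rotvec(st['tool_rot'])*R0.inv()).as_rotvec()@-N, st['torque'])
s=snap('side'); cv2.imwrite('pics/turned.png',cv2.resize(s['img'][220:340,230:370],None,fx=5,fy=5,interpolation=cv2.INTER_CUBIC))
uv=mask(s,'y',(260,255,320,310)); P=world(s,uv)-B; P=P[np.linalg.norm(P,axis=1)<.04]; P=np.c_[P@X,P@U,P@N]; print(len(P)); 
c=np.cov(P[:,:2].T); print('key dir deg',0.5*np.degrees(np.arctan2(2*c[0,1],c[0,0]-c[1,1])))
E
```

```text
clock: 27.98
tool_pos: [0.5486, 0.233, 0.1151]
tool_rot: [-2.491, -1.106, -1.462]
ft_force: [-3.1, -6.4, 10.0]
finger_gap: 0.084
grasp_force: 90.6
offset [-0.007  0.002 -0.003] turn [-0.0131 -0.0021  0.0163] q [-0.07  0.27  2.45  2.35  0.65 -1.58]
1.0658037749473823 [-0.90100315 -0.57556217  0.79422995]
67
key dir deg 47.45626827451822
```

View pics/turned.png

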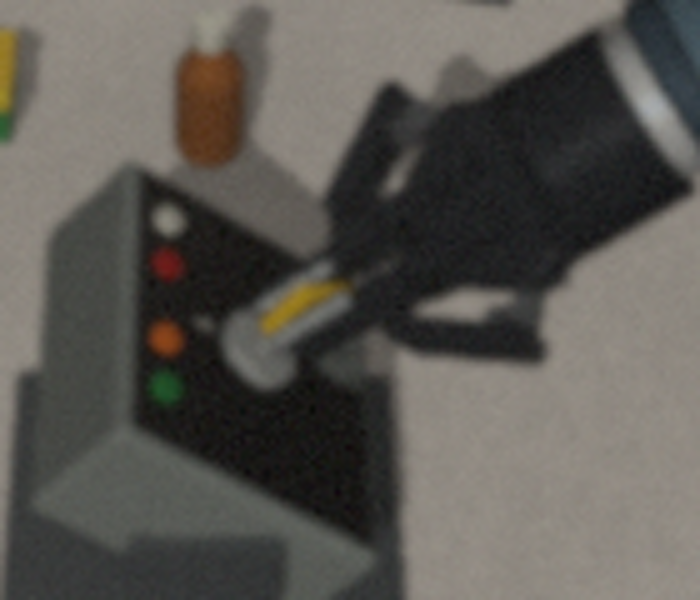

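The crop shows the key head at (300,305), well turned and gripped between the pads. The moment jumped, so it is against its stop, and it has been held for about 0.8 s. Now I'll let it come back under control and release it.

Run:
```python
from h import *
for a in(.9,.75,.6,.45,.3,.15,0): plan(0,a)
```

```text
offset [-0.012  0.007 -0.006] turn [-0.0321 -0.0073  0.0413] q [-0.07  0.27  2.45  2.35  0.65 -1.58]
offset [-0.02   0.013 -0.01 ] turn [-0.0605 -0.0151  0.0789] q [-0.07  0.27  2.45  2.35  0.65 -1.58]
offset [-0.028  0.017 -0.015] turn [-0.0889 -0.023   0.1164] q [-0.07  0.27  2.45  2.35  0.65 -1.58]
offset [-0.036  0.021 -0.021] turn [-0.1174 -0.0308  0.154 ] q [-0.07  0.27  2.45  2.35  0.65 -1.58]
offset [-0.045  0.022 -0.027] turn [-0.1458 -0.0387  0.1915] q [-0.07  0.27  2.45  2.35  0.65 -1.58]
offset [-0.053  0.022 -0.033] turn [-0.1742 -0.0465  0.2291] q [-0.07  0.27  2.45  2.35  0.65 -1.58]
offset [-0.062  0.021 -0.04 ] turn [-0.2026 -0.0544  0.2666] q [-0.07  0.27  2.45  2.35  0.65 -1.58]
```

```bash
python3 -m creep '{"turn":[[-0.0321,-0.0073,0.0413],[-0.0605,-0.0151,0.0789],[-0.0889,-0.023,0.1164],[-0.1174,-0.0308,0.154],[-0.1458,-0.0387,0.1915],[-0.1742,-0.0465,0.2291],[-0.2,-0.054,0.264],[-0.2,-0.054,0.264]],"offset":[[-0.012,0.007,-0.006],[-0.02,0.013,-0.01],[-0.028,0.017,-0.015],[-0.036,0.021,-0.021],[-0.045,0.022,-0.027],[-0.053,0.022,-0.033],[-0.06,0.021,-0.036],[-0.06,0.021,-0.036]],"grip":[1,1,1,1,1,1,1,1]}'
python3 -m creep '{"turn":[[0,0,0],[0,0,0],[0,0,0],[0,0,0],[0,0,0]],"offset":[[0,0,0],[0,0,0],[0,0,0],[0,0,0],[0,0,0]],"grip":[0.8,0.6,0.5,0.5,0.5]}'
python3 -m creep '{"turn":[[0,0,0],[0,0,0],[0,0,0],[0,0,0],[0,0,0],[0,0,0],[0,0,0]],"offset":[[-0.08,-0.022,0.11],[-0.16,-0.045,0.22],[-0.24,-0.066,0.33],[-0.4,-0.11,0.53],[-0.5,-0.3,0.6],[-0.5,-0.6,0.7],[-0.5,-0.6,0.7]],"grip":[0.5,0.5,0.5,0.5,0.5,0.5,0.5]}'
python3 - <<'E'
from h import *
status()
s=snap('side'); uv=mask(s,'y',KB['side']); print('key px',uv.mean(0),len(uv),'(was 291.2 281.5)')
P=world(s,uv)-B; P=P[np.linalg.norm(P,axis=1)<.04]; P=np.c_[P@X,P@U]; c=np.cov(P.T); print(0.5*np.degrees(np.arctan2(2*c[0,1],c[0,0]-c[1,1])))
T=load('top'); print('now',world(T,[(278,217),(281,284),(275,168)]).round(3).tolist()); st=env.read_state(); print(st['qvel'].round(3),st['tool_pos'])
E
```

```text
clock: 29.02
tool_pos: [0.5397, 0.2363, 0.1089]
tool_rot: [1.584, 2.328, 1.074]
ft_force: [2.9, 1.2, 3.5]
finger_gap: 0.082
grasp_force: 80.8
clock: 29.65
tool_pos: [0.538, 0.236, 0.1074]
tool_rot: [1.589, 2.328, 1.073]
ft_force: [0.1, -0.5, -0.5]
finger_gap: 0.499
grasp_force: 0.0
clock: 30.52
tool_pos: [0.4653, 0.142, 0.2139]
tool_rot: [1.592, 2.319, 1.07]
ft_force: [-0.3, 0.3, 0.3]
finger_gap: 0.502
grasp_force: 0.0
lever above level 0.40678977956523227 mid z 0.1619881089045262 at x 0.4522910698935809 103
needle px 28 tip dir from fwd, cw deg 69.824062243514
key px [291.05389222 281.5508982 ] 167 (was 291.2 281.5)
-4.656032245035159
now [[0.617, -0.007, 0.087], [0.452, -0.018, 0.063], [0.756, 0.005, 0.037]]
[ 0.032  0.008  0.008  0.    -0.001 -0.   ] [0.4627258  0.14647218 0.21202917]
```

```bash
python3 -c "from cell import env;print(env.job_done())"
```

```text
the job is handed in; nothing more can be done
None
```

The job is done and handed in at about 31 s: the pump is primed with the needle in the green, the start key was then turned to its stop, held about 0.8 s and is back at rest, and the bottle, tub and slide box are unmoved.

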